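# Clamp the enclosure under test in the quick-release vise

## Robot

A 6-joint arm with a two-finger parallel gripper is mounted at the origin on the work surface. World frame = base frame: x ahead of the robot, y to its left, z up, the work surface at z = 0. Lengths are in mm, angles in degrees, forces in N, time in s.
With the tool pointing down it reaches from about 350 to 850 mm from the base axis. Payload 8.1 kg.
Tool frame: the origin (TCP) lies midway between the tips of the shut fingers; the grasp point (between the pads) lies 19 mm behind it; z points along the fingers, y is the line along which they close (so a half turn about z gives the same grasp; the last joint's range is limited). The gripper opens to 85 mm and grips with 20 to 120 N. Pads are 22 mm wide; open, the fingers measure 114 mm over their backs; the gripper's body (76 mm by 85 mm) begins 54 mm behind the grasp point. The pads swing forward as they close: fully open they stand 13 mm farther back than shut.
Start: joints at [-4.893, 7.471, 85.268, -0, 87.261, -4.893], TCP at [600.004, 0.022, 231.292] pointing down, gripper open.
Joint ranges: [-169.43, 169.43], [-51.17, 129.36], [1.28, 143.12], [-76.62, 256.62], [0, 156.53], [-152.29, 152.29]. Speed limits (degrees/s): [136.94, 136.94, 159.86, 180, 180, 180].

## Interface

Orientations are given as [roll, pitch, yaw] about the fixed x, y, z axes, in that order (R = Rz(yaw) Ry(pitch) Rx(roll)).
In Python, from bench import sense, snapshot, camera_params, hand_in, masks_of, pinpoint gives the robot as it stands.
- The arm moves only by the tool step_arm, never from a script. Its argument "targets" is a list of rows, each an object with "angular": the turn, a rotation vector about the tool's x, y, z scaled (see below), a list of three; "dp": the shift along the tool's x, y, z scaled (see below), a list of three; "fingers": the closure, from 0 (fully open) to 1 (shut). A call has exactly 8 rows; each row is the pose to reach, as a shift and turn from the pose commanded when the call began, along the tool's axes at that moment, turning the shorter way round; what a row does not reach only later rows make up. The controller multiplies each number of a shift by 0.2 m and each number of a turn by 180 degrees. A row lasts 1/8 s, in which the tool goes at most 62.5 mm and 10.7 degrees, less where a joint would pass 70% of its speed; a pose out of reach is approached as far as the arm can. A call with a number of a shift or a turn outside -1 to 1 is refused whole. A call with a gripper value outside its range is refused whole. The fingers move at their own pace and stop on an object; "newtons" is the grip in N (left out, the last holds). Time passes only in rows, so rows that repeat a pose let the fingers close, or fill a call up. It gives the time, the measured TCP pose, the force, the opening and the grip force at its end, in the units of the state.
- sense(): the state, without advancing time (a new reading comes with each control period).
- snapshot(name): name is "scene" or "side" or "wrist"; returns the picture (480x640x3 uint8, blue, green, red); there is no depth.
- camera_params(name): a dict with "vfov" (degrees; the focal length in pixels is half the picture's height over the tangent of half this angle, whatever the lens; pixels are square), "cx", "cy" (the principal point, pixels), "D" ([k1, k2, p1, p2, k3] as OpenCV has them; the pictures are not rectified), "R" (3x3) and "t" (3): a world point X has camera coordinates R X + t. Camera axes: x right, y down, z forward; pixel columns grow to the right and rows downward; lengths in mm; the calibration is good to about 2 mm. A picture is of the moment at which its call begins: read the wrist's pose just before it. camera_params takes no time and is no camera call; for the wrist camera it gives the pose at the moment of the call.
- hand_in(): hands the job in; it is judged then, once.
Trained networks look in the newest picture that a camera, given by its name, has taken for a name from the list of things; names that differ only in an ending like _2 or _b are one class to them, and where a whole thing is asked for, a point or a joint stands for the part that bears it (a point fixed in the world has none). Each returns a list of dicts, best first, with "conf" (0 to 1); they miss things now and then, are a little off and sometimes report something else, mostly with a low value. They report only what shows in the picture. A call takes as long as a camera call.
- masks_of(camera, label): "pixels" (480x640 bool, what is visible of it) and "at" ([column, row] in pixels, amid what is visible of it).
- pinpoint(camera, label): "at" ([column, row] in pixels: a listed point, or the origin of a listed thing).
The state is a dict: "time": time; "joint_pos": joint angles; "qd": joint speeds; "joint_efforts": joint torques, N m; "tool_pos": TCP position; "tcp_rot": TCP orientation; "ft_force": force on the tool from outside, world axes, zero at the start; "wrist_torque": the same for the moment, N m; "finger_gap": finger opening in mm; "grip_force": force on a finger pad.
Only numpy, scipy, OpenCV 4.12 (cv2) and the standard library are available. Lean on these libraries where they do the work, as an engineer would, in place of code of your own. Each camera call takes 0.05 s, during which the arm holds its last target. There are 200 camera calls.

## Task

Clamp the metal enclosure standing loose in the quick-release vise: hold the thumb lever down, gently, while you slide the jaw along until the enclosure sits snugly between both rubber liners, then let the lever come fully up so the half-nut drops in. Wind the crank clockwise until the enclosure is firmly clamped but not crushed, square and flat on the rails, and let go. Never force the jaw along with the lever up, and leave everything else on the bench where it is.

Things in the scene. Friction and masses are not known exactly. Their poses are not given: they have to be found in the camera images.
- vise: Grey cast quick-release bench vise on a plywood board 370 x 150 x 18 mm, fixed to the bench. Origin: under the middle of the board, on the table top. +x: closing direction, along the screw from the crank end to the fixed jaw; z up. Two rails (100 mm over both, tops at z = 45 mm) with a toothed rack between them (4 mm pitch) carry the sliding carriage.
- fixed_jaw: Fixed jaw at the +x end of the vise, 108 mm wide, top at z = 125 mm, with an 8 mm black rubber liner. This frame coincides with the vise's.
- fixed_face (a point): Middle of the fixed jaw's liner face, 97 mm from the vise's origin along x, 92 mm up. The clamped enclosure stands against this face.
- jaw: Moving jaw on the screw's nose, 108 mm wide, top at z = 126 mm, with an 8 mm rubber liner (150 N per mm of squeeze). It travels with the carriage; winding the crank moves it, and the crank with it, along +x relative to the carriage by 12 mm a turn. Frame: axes as the vise's, origin on the table top under jaw_face.
- jaw_face (a point): Middle of the moving liner's face, 92 mm above the table. The jaw is 40 mm thick in x behind it. When it stands 60 mm from fixed_face the enclosure is just touched on both sides.
- carriage (a joint): Slide of the carriage along the rails, m: 0 fully open, grows along the vise's +x as the jaw closes; range 0 to 0.10. With the half-nut lifted it slides with about 1 N of friction; with it down it is locked. When the lever is let go the half-nut drops into the nearest gap of the rack, which can shift the carriage by up to 2 mm; should it rest on a tooth, it drops in as the crank is wound.
- thumb_lever (a joint): Quick-release thumb lever on the carriage, rad: 0 up (sprung, half-nut engaged), grows as its pad is pushed down, stop at 0.24. Half-nut clear of the rack from 0.12 on. The pad takes about 7 N to start, 8.5 N at the stop, and must never bear more than 40 N in all; it sinks 4.8 mm at 0.12, 9.7 mm at the stop. Pivot: 40 mm from the pad's middle towards the jaw, level with its surface.
- lever_pad: Black rubber pad on the lever, 42 mm in the vise's x by 44 mm in y, top 136 mm above the table. At its end nearest the jaw an 8 mm high ridge crosses it, against which a finger can push the carriage along +x. Origin on the lever's pivot pin. The crank's arm swings 35 mm behind the middle of the pad (towards -x), its end up to 143 mm high when it points up.
- pad_top (a point): Where to press: middle of the flat part of the pad, on its top surface. The flat reaches 18.5 mm from here towards the ridge and 18.5 mm the other way. Travels with the carriage.
- crank (a joint): Crank angle, rad: 0 arm straight up; grows clockwise seen from the crank end looking along the vise's +x (from the vise's +y side over the top to its -y side), which tightens. Starts between -1.5 and -0.8; no end stop; stays where left. Screw friction 0.34 N m (8.5 N at the knob); each N of clamping adds 0.0019 N m. The wanted clamping, 50 to 200 N, adds 2.5 to 9.5 N at the knob: aim 5 N above free running.
- screw_axis (a point): Point on the screw's axis, level with the middle of the crank knob (in the knob's plane of travel), 95 mm above the table. The knob circles it at a radius of 40 mm in the plane across the vise's x axis.
- knob_mid (a point): Middle of the crank's knob: a black plastic cylinder, 15 mm diameter, 50 mm long, lying along the vise's x axis, free to spin on its pin. Can be gripped from above across the vise's y axis. The crank's arm (8 mm thick, 16 mm wide) is 25 mm from this point towards the jaw.
- eut: The work: die-cast aluminium enclosure, 60 mm (its x, across the jaws) x 100 mm (its y) x 95 mm tall, 0.55 kg, with lid screws and a round socket on top, standing loose on the rails between the jaws, nearly square to them, a few mm short of the fixed jaw. Origin: centre of its underside, 45 mm above the table.
- gun: Red discharge gun with a grey nose, 200 mm, lying on the bench; leave alone.
- spare_tip: Grey cone-shaped discharge tip, 52 mm across, 66 mm tall, standing beside the vise; leave alone.
- tape_roll: Roll of copper tape, 68 mm across, 25 mm high, beside the vise; leave alone.
- multimeter: Orange hand multimeter, 160 x 78 x 40 mm; leave alone.
- screwdriver: Screwdriver lying beside the vise; leave alone.
- spare_box: Low aluminium enclosure 120 x 80 x 50 mm, waiting on the bench; leave alone.
- parts_tray: Black plastic tray of screws, 150 x 100 x 30 mm; leave alone.

How it is judged (in metres and radians):
On the way, in this order (a step that is already met when the one before it is completed fails the run):
1. with the lever held down, the jaw has been slid up: the jaws stand within 3 mm of touching the enclosure on both sides (value of joint thumb_lever above 0.11 rad and x of fixed_face in the frame of jaw_face below 0.063 m), for 0.05 s.
2. the lever is let up fully with the jaw still up to the enclosure (6 mm at most left in all) (value of joint thumb_lever below 0.03 rad and x of fixed_face in the frame of jaw_face below 0.066 m), for 0.2 s.
3. the screw is wound tight: at least 50 N on the enclosure (contact force between jaw and eut above 50 N), for 0.2 s.
At the end, for the whole second after the job is handed in: Enclosure clamped between both liners by the jaw with 50 to 200 N (about 11 to 18 N at the knob), square to the jaws and upright within 0.04 rad, flat on the rails (3 mm), within 20 mm of the jaws' middle; lever fully up (below 0.03 rad); all at rest (contact force between jaw and eut between 50 and 200 N and contact force between fixed_jaw and eut above 40 N and value of joint thumb_lever below 0.03 rad and angle between the x axis of eut and the x axis of vise, either way round below 0.04 rad and angle between eut's own z axis and vertical below 0.04 rad and z of eut in the frame of vise between 0.042 and 0.048 m and y of eut in the frame of vise between -0.02 and 0.02 m and velocity of joint crank below 0.05 rad/s and linear speed of eut below 0.01 m/s); the robot touches nothing.
It fails at once if the enclosure is squeezed with more than 200 N (contact force between jaw and eut above 200 N).
It fails at once if the lever pad is loaded with more than 40 N (contact force between anything else and lever_pad above 40 N).
It fails at once if the jaw is forced along while the lever is up (value of joint thumb_lever below 0.015 rad and (velocity of joint carriage above 0.08 m/s or velocity of joint carriage below -0.08 m/s)).
It fails at once if the enclosure is knocked over or lifted out (angle between eut's own z axis and vertical above 0.25 rad or z of eut in the frame of vise above 0.06 m).
It fails at once if something else on the bench is moved by more than 20 mm (distance of any of gun, spare_tip, tape_roll, multimeter, screwdriver, spare_box, parts_tray from where it was at the start of the episode above 0.02 m).
It also fails if it takes over 48 s, if anything falls off the work surface, if the arm or the gripper's body presses on something with over 40 N, if the wrist force passes 120 N, or if a joint passes its speed limit or range.

## Working session

There is one attempt and no reset: what is moved stays moved. The work goes in short steps, Python scripts to look and compute and a tool call to move; the robot and the scene stay as the last step left them, time stands still between calls to the robot, and variables do not carry over. Pictures are saved under pics/ and viewed, at most 10 in all, crops included, and the job is handed in when it is done.

Besides the shell and the picture viewer there is one more tool, called after "Request:" as name(argument=value, ...) on one line, values as JSON. step_arm: Moves the arm, as the interface text tells. Its arguments: {"type":"object","properties":{"targets":{"type":"array","items":{"type":"object","properties":{"angular":{"type":"array","items":{"type":"number","minimum":-1,"maximum":1}},"dp":{"type":"array","items":{"type":"number","minimum":-1,"maximum":1}},"fingers":{"type":"number"}}}},"newtons":{"type":"number"}},"required":["targets"]}

```bash
mkdir -p pics; ls
cat > h.py <<'E'
import numpy as np, cv2
from bench import *
def ray(cam,px,P=None):
    P=P or camera_params(cam); f=240/np.tan(np.radians(P["vfov"]/2))
    K=np.array([[f,0,P["cx"]],[0,f,P["cy"]],[0,0,1]])
    u=cv2.undistortPoints(np.array([[px]],float),K,np.array(P["D"],float))[0,0]
    R=np.array(P["R"]);t=np.array(P["t"])
    d=R.T@np.array([u[0],u[1],1]); return -R.T@t, d/np.linalg.norm(d)
def atz(cam,px,z):
    o,d=ray(cam,px); return o+d*(z-o[2])/d[2]
def tri(rs):
    A=np.zeros((3,3));b=np.zeros(3)
    for o,d in rs:
        M=np.eye(3)-np.outer(d,d);A+=M;b+=M@o
    x=np.linalg.solve(A,b); return x,[np.linalg.norm((np.eye(3)-np.outer(d,d))@(x-o)) for o,d in rs]
E
python3 - <<'E'
from h import *
ims=[]
for c in ["scene","side","wrist"]:
    im=snapshot(c);cv2.imwrite(f"pics/{c}0.png",im)
    for n in ["fixed_face","jaw_face","pad_top","screw_axis","knob_mid","vise","eut","lever_pad"]:
        r=pinpoint(c,n)
        if r: print(c,n,[round(v) for v in r[0]["at"]],round(r[0]["conf"],2))
print(sense())
E
```

```text
pics
scene fixed_face [348, 209] 0.81
scene jaw_face [329, 225] 0.79
scene pad_top [311, 245] 0.66
scene screw_axis [296, 264] 0.94
scene knob_mid [286, 262] 0.55
scene vise [328, 242] 0.57
scene eut [340, 227] 0.8
scene lever_pad [316, 235] 0.53
side fixed_face [296, 205] 0.66
side jaw_face [304, 223] 0.65
side pad_top [314, 236] 0.84
side screw_axis [325, 268] 0.66
side knob_mid [308, 269] 0.44
side vise [305, 252] 0.74
side eut [304, 224] 0.81
side lever_pad [309, 226] 0.57
wrist jaw_face [211, 273] 0.72
wrist pad_top [236, 160] 0.95
wrist screw_axis [239, 162] 0.46
wrist knob_mid [212, 273] 0.84
wrist vise [236, 18] 0.63
wrist lever_pad [206, 274] 0.47
{'time': 1.35, 'joint_pos': array([-4.89346077e+00,  7.47266936e+00,  8.52692080e+01, -7.68494868e-04,
        8.72620851e+01, -4.89464335e+00]), 'qd': array([-0.07812557,  0.03458149, -0.09285672,  0.05844559,  0.12365069,
        0.05607816]), 'joint_efforts': array([-2.64267765e-04, -5.69320714e+01, -5.00854182e+01, -2.10622517e-05,
        1.15818846e-03,  4.72939780e-05]), 'tool_pos': array([5.99985311e+02, 1.44932961e-02, 2.31263027e+02]), 'tcp_rot': array([-1.79995987e+02,  4.26727340e-04,  9.00012193e+01]), 'ft_force': array([-0.41724364,  0.0977065 , -0.23953098]), 'wrist_torque': array([ 0.03953824,  0.00514126, -0.0489067 ]), 'grip_force': 0.0, 'finger_gap': 85.57716878961249}
```

Run:
```python
from h import *
s=cv2.imread("pics/scene0.png");d=cv2.imread("pics/side0.png");w=cv2.imread("pics/wrist0.png")
a=cv2.resize(s[150:350,220:420],(400,400),interpolation=cv2.INTER_CUBIC);b=cv2.resize(d[150:350,220:420],(400,400),interpolation=cv2.INTER_CUBIC)
cv2.imwrite("pics/c0.png",np.hstack([a,b]))
S={"fixed_face":([348,209],[296,205]),"jaw_face":([329,225],[304,223]),"pad_top":([311,245],[314,236]),"screw_axis":([296,264],[325,268]),"knob_mid":([286,262],[308,269]),"vise":([328,242],[305,252]),"eut":([340,227],[304,224])}
Z=dict(fixed_face=92,jaw_face=92,pad_top=136,screw_axis=95,vise=0,eut=45)
for n,(p,q) in S.items():
    x,e=tri([ray("scene",p),ray("side",q)]);print(n,x.round(),np.round(e,1), *( [atz(c,u,Z[n])[:2].round() for c,u in (("scene",p),("side",q))] if n in Z else []))
for c in["scene","side","wrist"]:
    o,d_=ray(c,(320,240)); print(c,o.round(),d_.round(2))
```

```text
fixed_face [525. 243.  90.] [0.4 0.4] [526. 242.] [524. 241.]
jaw_face [533. 150. 103.] [2.3 2.3] [527. 157.] [536. 160.]
pad_top [552.  57. 130.] [4.8 4.8] [559.  50.] [548.  55.]
screw_axis [561. -13.  93.] [5.8 5.8] [556.  -9.] [563. -21.]
knob_mid [525. -20.  92.] [5.4 5.4]
vise [531. 150.  -3.] [5. 5.] [528. 153.] [534. 141.]
eut [540. 193.  59.] [0.7 0.7] [535. 199.] [542. 210.]
scene [1111. -456. 1369.] [-0.38  0.37 -0.85]
side [ 421. -860.  975.] [ 0.11  0.73 -0.68]
wrist [598.  73. 373.] [ 0.01 -0.27 -0.96]
```

View pics/c0.png

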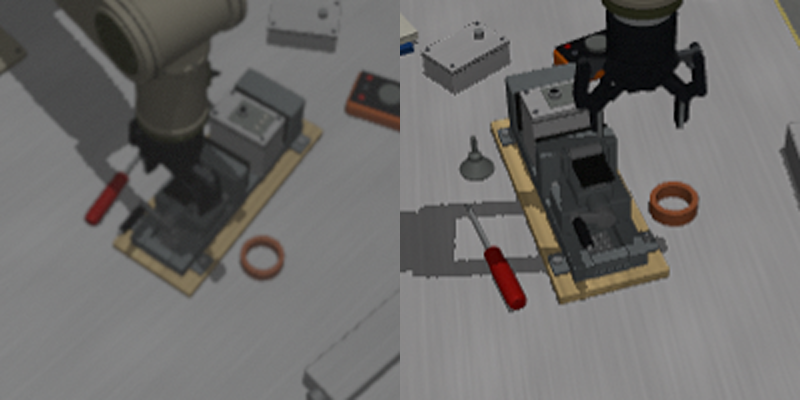

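View pics/wrist0.png

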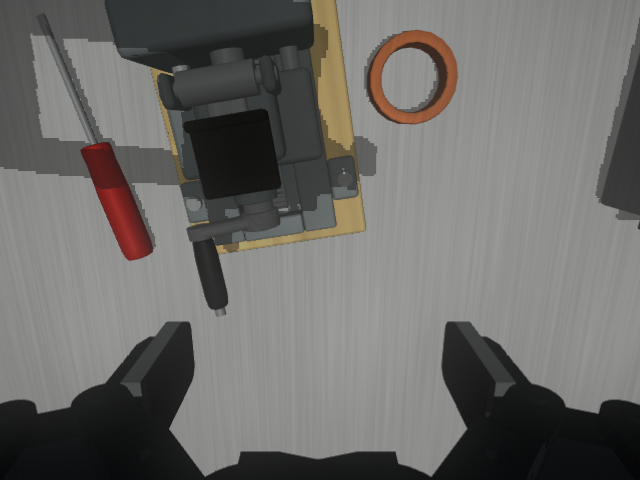

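View pics/scene0.png

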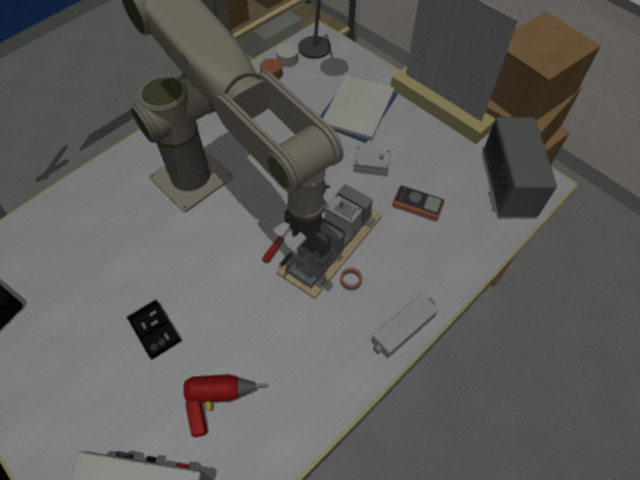

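Run:
```python
from h import *
P=camera_params("wrist");print(P["vfov"])
for n,p,z in [("be1",(365,230),18),("be2",(335,8),18),("corner_l",(217,253),18),("pad nearL",(205,198),136),("pad nearR",(281,188),136),("pad midpinpoint",(236,160),136),("ridgeL",(186,127),144),("ridgeR",(270,113),144),("knobarm",(204,240),100),("knobend",(220,308),100),("knobarm",(204,240),115),("knobend",(220,308),115),("knobpin",(212,273),110),("jawR",(313,45),126),("jawL",(120,55),126),("jawL+",(120,55),116)]:
    print(n,atz("wrist",p,z).round(1))
```

```text
58.86517667711059
be1 [639.2 -17.4  18. ]
be2 [611.5 153.1  18. ]
corner_l [510.4 -38.   18. ]
pad nearL [535.1  31.2 136. ]
pad nearR [578.   36.8 136. ]
pad midpinpoint [553.7  52.1 136. ]
ridgeL [530.3  69.6 144. ]
ridgeR [574.   76.5 144. ]
knobarm [522.7  -3.4 100. ]
knobend [530.  -52.8 100. ]
knobarm [526.8   0.8 115. ]
knobend [533.8 -45.9 115. ]
knobpin [528.9 -23.1 110. ]
jawR [596.1 111.2 126. ]
jawL [493.1 106.3 126. ]
jawL+ [488.8 107.7 116. ]
```

Request:
step_arm(targets=[{"dp": [0.07,-0.06,0.02],"angular": [0,0,-0.012],"fingers": 1},{"dp": [0.14,-0.12,0.1],"angular": [0,0,-0.024],"fingers": 1},{"dp": [0.21,-0.18,0.2],"angular": [0,0,-0.036],"fingers": 1},{"dp": [0.275,-0.232,0.3],"angular": [0,0,-0.047],"fingers": 1},{"dp": [0.275,-0.232,0.35],"angular": [0,0,-0.047],"fingers": 1},{"dp": [0.275,-0.232,0.35],"angular": [0,0,-0.047],"fingers": 1},{"dp": [0.275,-0.232,0.35],"angular": [0,0,-0.047],"fingers": 1},{"dp": [0.275,-0.232,0.35],"angular": [0,0,-0.047],"fingers": 1}])

```text
time: 2.35
tool_pos: [554.5, 54.6, 162.3]
tcp_rot: [179.9, 0.0, 98.4]
ft_force: [1.2, -0.0, -0.0]
finger_gap: 0.0
grip_force: 0.0
```

Run:
```python
from h import *
s=sense();print(s["time"],s["tool_pos"],s["tcp_rot"],s["ft_force"])
im=snapshot("wrist");cv2.imwrite("pics/w1.png",im)
for n,z in [("pad_top",136),("jaw_face",92),("fixed_face",92),("screw_axis",95),("knob_mid",110)]:
    r=pinpoint("wrist",n)
    if r: print(n,r[0]["at"],round(r[0]["conf"],2),atz("wrist",r[0]["at"],z).round(1))
```

```text
2.35 [554.48056584  54.60062336 162.29477214] [1.79909191e+02 1.54413197e-02 9.84125090e+01] [ 1.20420017 -0.02954083 -0.02668282]
pad_top [320.5, 301.9] 0.69 [553.9  53.2 136. ]
jaw_face [314.2, 59.4] 0.75 [536.3 153.1  92. ]
fixed_face [314.4, 78.6] 0.49 [537.4 145.   92. ]
screw_axis [314.2, 61.0] 0.28 [536.2 152.1  95. ]
```

View pics/w1.png

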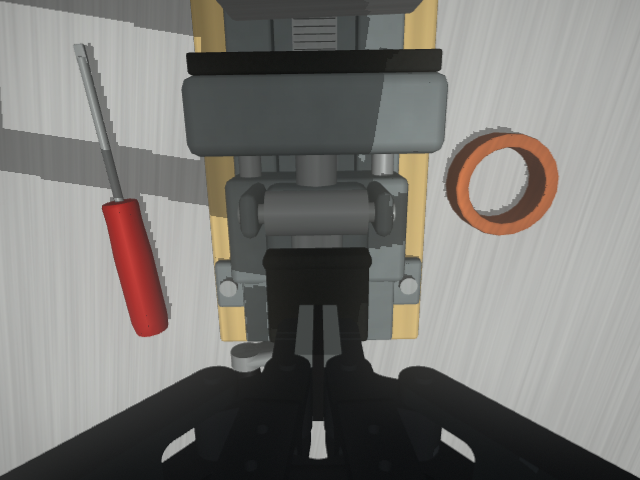

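Request:
step_arm(targets=[{"dp": [0,0,0.04]},{"dp": [0,0,0.08]},{"dp": [0,0,0.105]},{"dp": [0,0,0.115]},{"dp": [0,0,0.12]},{"dp": [0,0,0.124]},{"dp": [0,0,0.128]},{"dp": [0,0,0.128]}])

```text
validation failed for argument at $.ta...
```

Run:
```python
from h import *
s=sense();print(s["time"],s["tool_pos"],s["tcp_rot"],s["ft_force"],s["wrist_torque"])
im=snapshot("wrist")
u=np.array([-.1478,.989])
for p,z in [((314,52),126),((310,14),140)]: x=atz("wrist",p,z);print(x.round(1),x[:2]@u)
print(np.array([525,243])@u)
```

```text
2.65 [553.6838532   54.96242548 161.40893883] [1.79991602e+02 7.33617940e-04 9.84529888e+01] [ 0.1768945  -0.20075721 -0.03980204] [-0.02304126 -0.02482277  0.01093494]
[536.3 151.5 126. ] 70.59447251543423
[533.6 161.2 140. ] 80.57485204342478
162.732
```

Request:
step_arm(targets=[{"dp": [0,0,0.04],"angular": [0,0,0],"fingers": 1},{"dp": [0,0,0.08],"angular": [0,0,0],"fingers": 1},{"dp": [0,0,0.105],"angular": [0,0,0],"fingers": 1},{"dp": [0,0,0.115],"angular": [0,0,0],"fingers": 1},{"dp": [0,0,0.12],"angular": [0,0,0],"fingers": 1},{"dp": [0,0,0.124],"angular": [0,0,0],"fingers": 1},{"dp": [0,0,0.128],"angular": [0,0,0],"fingers": 1},{"dp": [0,0,0.128],"angular": [0,0,0],"fingers": 1}])

```text
time: 3.7
tool_pos: [553.8, 55.0, 136.2]
tcp_rot: [180.0, 0.0, 98.5]
ft_force: [-1.8, 0.4, 2.7]
finger_gap: 0.1
grip_force: 1.8
```

Request:
step_arm(targets=[{"dp": [0,0,0.002],"angular": [0,0,0],"fingers": 1},{"dp": [0,0,0.004],"angular": [0,0,0],"fingers": 1},{"dp": [0,0,0.006],"angular": [0,0,0],"fingers": 1},{"dp": [0,0,0.008],"angular": [0,0,0],"fingers": 1},{"dp": [0,0,0.01],"angular": [0,0,0],"fingers": 1},{"dp": [0,0,0.012],"angular": [0,0,0],"fingers": 1},{"dp": [0,0,0.012],"angular": [0,0,0],"fingers": 1},{"dp": [0,0,0.012],"angular": [0,0,0],"fingers": 1}])

```text
time: 4.7
tool_pos: [553.9, 55.1, 134.4]
tcp_rot: [179.9, 0.0, 98.5]
ft_force: [-4.1, 0.5, 8.8]
finger_gap: -0.2
grip_force: 4.3
```

Request:
step_arm(targets=[{"dp": [0,0,0.002],"angular": [0,0,0],"fingers": 1},{"dp": [0,0,0.004],"angular": [0,0,0],"fingers": 1},{"dp": [0,0,0.006],"angular": [0,0,0],"fingers": 1},{"dp": [0,0,0.008],"angular": [0,0,0],"fingers": 1},{"dp": [0,0,0.01],"angular": [0,0,0],"fingers": 1},{"dp": [0,0,0.012],"angular": [0,0,0],"fingers": 1},{"dp": [0,0,0.014],"angular": [0,0,0],"fingers": 1},{"dp": [0,0,0.014],"angular": [0,0,0],"fingers": 1}])

```text
time: 5.7
tool_pos: [553.9, 55.2, 131.7]
tcp_rot: [179.9, -0.0, 98.5]
ft_force: [-4.8, 0.3, 9.9]
finger_gap: -0.1
grip_force: 4.7
```

Request:
step_arm(targets=[{"dp": [0.012,0,0],"angular": [0,0,0],"fingers": 1},{"dp": [0.024,0,0],"angular": [0,0,0],"fingers": 1},{"dp": [0.036,0,0],"angular": [0,0,0],"fingers": 1},{"dp": [0.048,0,0],"angular": [0,0,0],"fingers": 1},{"dp": [0.06,0,0],"angular": [0,0,0],"fingers": 1},{"dp": [0.072,0,0],"angular": [0,0,0],"fingers": 1},{"dp": [0.085,0,0],"angular": [0,0,0],"fingers": 1},{"dp": [0.1,0,0],"angular": [0,0,0],"fingers": 1}])

```text
time: 6.7
tool_pos: [550.9, 74.5, 131.6]
tcp_rot: [180.0, 0.0, 98.5]
ft_force: [-4.2, -1.9, 9.7]
finger_gap: -0.0
grip_force: 4.7
```

Run:
```python
from h import *
s=sense();u=np.array([-.1478,.989])
print(s["time"],s["tool_pos"],s["ft_force"],s["tool_pos"][:2]@u)
a=snapshot("wrist");b=snapshot("side")
for c,n,z in [("wrist","pad_top",131),("side","pad_top",131),("side","jaw_face",92),("side","fixed_face",92)]:
    r=pinpoint(c,n)
    if r: x=atz(c,r[0]["at"],z);print(c,n,r[0]["at"],round(r[0]["conf"],2),x.round(1),x[:2]@u)
cv2.imwrite("pics/w2.png",np.hstack([cv2.resize(a,(400,300),interpolation=cv2.INTER_AREA),cv2.resize(b[160:310,220:420],(400,300),interpolation=cv2.INTER_CUBIC)]))
```

```text
6.7 [550.88490213  74.47515612 131.58968728] [-4.24701394 -1.91224868  9.70992777] -7.764859129096251
side jaw_face [303.4, 223.1] 0.65 [534.4 159.6  92. ] 78.89429575852265
side fixed_face [295.2, 203.2] 0.91 [523.2 249.8  92. ] 169.76418251308974
```

View pics/w2.png

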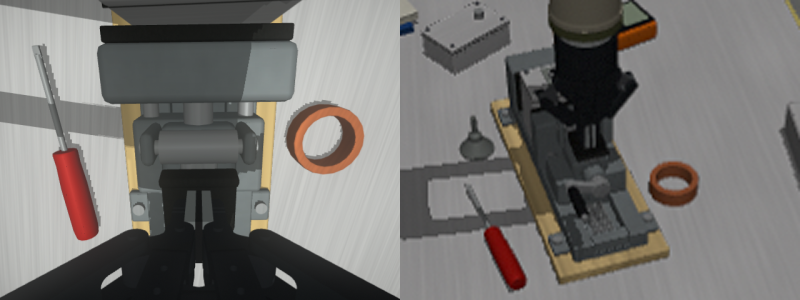

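Request:
step_arm(targets=[{"dp": [0.006,0,0],"angular": [0,0,0],"fingers": 1},{"dp": [0.012,0,0],"angular": [0,0,0],"fingers": 1},{"dp": [0.018,0,0],"angular": [0,0,0],"fingers": 1},{"dp": [0.024,0,0],"angular": [0,0,0],"fingers": 1},{"dp": [0.03,0,0],"angular": [0,0,0],"fingers": 1},{"dp": [0.036,0,0],"angular": [0,0,0],"fingers": 1},{"dp": [0.042,0,0],"angular": [0,0,0],"fingers": 1},{"dp": [0.045,0,0],"angular": [0,0,0],"fingers": 1}])

```text
time: 8.0
tool_pos: [549.5, 82.7, 131.5]
tcp_rot: [180.0, 0.1, 98.4]
ft_force: [-4.6, -5.6, 9.3]
finger_gap: 0.0
grip_force: 4.7
```

Request:
step_arm(targets=[{"dp": [0.002,0,0],"angular": [0,0,0],"fingers": 1},{"dp": [0.004,0,0],"angular": [0,0,0],"fingers": 1},{"dp": [0.006,0,0],"angular": [0,0,0],"fingers": 1},{"dp": [0.008,0,0],"angular": [0,0,0],"fingers": 1},{"dp": [0.01,0,0],"angular": [0,0,0],"fingers": 1},{"dp": [0.012,0,0],"angular": [0,0,0],"fingers": 1},{"dp": [0.014,0,0],"angular": [0,0,0],"fingers": 1},{"dp": [0.015,0,0],"angular": [0,0,0],"fingers": 1}])

```text
time: 9.0
tool_pos: [549.1, 85.2, 131.4]
tcp_rot: [180.0, 0.1, 98.4]
ft_force: [-4.2, -6.7, 7.9]
finger_gap: -0.1
grip_force: 4.7
```

Run:
```python
from h import *
s=sense();u=np.array([-.1478,.989])
print(s["time"],s["tool_pos"],s["ft_force"],s["tool_pos"][:2]@u)
a=snapshot("wrist");b=snapshot("scene")
for c,n,z in [("wrist","jaw_face",92),("scene","fixed_face",92),("scene","jaw_face",92),("scene","eut",45)]:
    r=pinpoint(c,n)
    if r: x=atz(c,r[0]["at"],z);print(c,n,r[0]["at"],round(r[0]["conf"],2),x.round(1),x[:2]@u)
cv2.imwrite("pics/w3.png",np.hstack([cv2.resize(a,(400,300),interpolation=cv2.INTER_AREA),cv2.resize(b[160:272,280:430],(400,300),interpolation=cv2.INTER_CUBIC)]))
```

```text
9.0 [549.10924065  85.16337886 131.39997918] [-4.20938757 -6.74434974  7.94559705] 3.068235928647738
wrist jaw_face [317.1, 51.9] 0.85 [532.9 182.4  92. ] 101.6220477729179
scene fixed_face [350.0, 209.8] 0.9 [532.5 243.9  92. ] 162.48790347581428
scene jaw_face [334.7, 222.2] 0.94 [531.6 176.9  92. ] 96.39220570310523
scene eut [342.5, 225.8] 0.74 [537.2 208.   45. ] 126.29617356010745
```

View pics/w3.png

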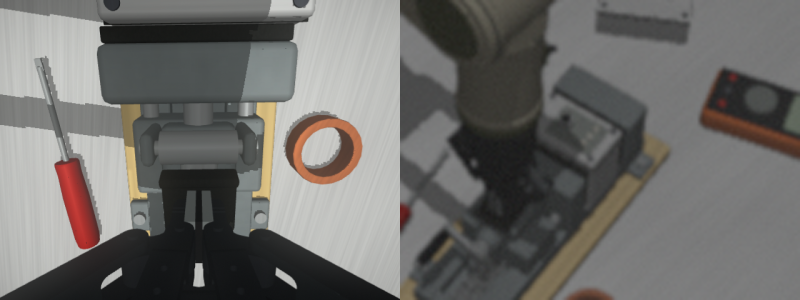

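Request:
step_arm(targets=[{"dp": [0.002,0,0],"angular": [0,0,0],"fingers": 1},{"dp": [0.004,0,0],"angular": [0,0,0],"fingers": 1},{"dp": [0.006,0,0],"angular": [0,0,0],"fingers": 1},{"dp": [0.008,0,0],"angular": [0,0,0],"fingers": 1},{"dp": [0.01,0,0],"angular": [0,0,0],"fingers": 1},{"dp": [0.01,0,0],"angular": [0,0,0],"fingers": 1},{"dp": [0.01,0,0],"angular": [0,0,0],"fingers": 1},{"dp": [0.01,0,0],"angular": [0,0,0],"fingers": 1}])

```text
time: 10.3
tool_pos: [548.8, 87.2, 131.4]
tcp_rot: [180.0, 0.1, 98.4]
ft_force: [-4.0, -6.6, 8.5]
finger_gap: -0.3
grip_force: 4.7
```

Request:
step_arm(targets=[{"dp": [0.002,0,0],"angular": [0,0,0],"fingers": 1},{"dp": [0.004,0,0],"angular": [0,0,0],"fingers": 1},{"dp": [0.006,0,0],"angular": [0,0,0],"fingers": 1},{"dp": [0.008,0,0],"angular": [0,0,0],"fingers": 1},{"dp": [0.01,0,0],"angular": [0,0,0],"fingers": 1},{"dp": [0.012,0,0],"angular": [0,0,0],"fingers": 1},{"dp": [0.012,0,0],"angular": [0,0,0],"fingers": 1},{"dp": [0.012,0,0],"angular": [0,0,0],"fingers": 1}])

```text
time: 11.3
tool_pos: [548.4, 89.6, 131.3]
tcp_rot: [-180.0, 0.1, 98.4]
ft_force: [-4.2, -6.1, 8.6]
finger_gap: 0.0
grip_force: 4.7
```

Run:
```python
from h import *
s=sense();u=np.array([-.1478,.989])
print(s["time"],s["tool_pos"],s["ft_force"],s["tool_pos"][:2]@u)
a=snapshot("wrist");b=snapshot("scene")
for c,n,z in [("wrist","jaw_face",92),("scene","fixed_face",92),("scene","jaw_face",92),("scene","eut",45)]:
    r=pinpoint(c,n)
    if r: x=atz(c,r[0]["at"],z);print(c,n,r[0]["at"],round(r[0]["conf"],2),x.round(1),x[:2]@u)
# liner/jaw edge rows at column 250: compare with w1
for f in (cv2.imread("pics/w1.png"),a): g=f[:120,250].mean(1); print((np.where(abs(np.diff(g))>15)[0]).tolist())
cv2.imwrite("pics/w4f.png",a)
```

```text
11.3 [548.41448763  89.59520718 131.34855342] [-4.20913908 -6.08055418  8.58342043] 7.553998630621535
wrist jaw_face [313.0, 51.7] 0.89 [530.6 186.6  92. ] 106.13698634986817
scene fixed_face [349.0, 209.3] 0.62 [529. 243.  92.] 162.1765312371811
scene jaw_face [323.3, 225.1] 0.69 [514.7 144.6  92. ] 66.91806934208272
scene eut [344.7, 223.8] 0.77 [536.8 218.4  45. ] 136.65388497077055
[50, 51, 73, 74]
[36, 37, 38, 39, 40, 67, 68]
```

Request:
step_arm(targets=[{"dp": [0.002,0,0],"angular": [0,0,0],"fingers": 1},{"dp": [0.004,0,0],"angular": [0,0,0],"fingers": 1},{"dp": [0.006,0,0],"angular": [0,0,0],"fingers": 1},{"dp": [0.008,0,0],"angular": [0,0,0],"fingers": 1},{"dp": [0.01,0,0],"angular": [0,0,0],"fingers": 1},{"dp": [0.012,0,0],"angular": [0,0,0],"fingers": 1},{"dp": [0.012,0,0],"angular": [0,0,0],"fingers": 1},{"dp": [0.012,0,0],"angular": [0,0,0],"fingers": 1}])

```text
time: 12.6
tool_pos: [548.2, 91.9, 131.4]
tcp_rot: [180.0, 0.1, 98.4]
ft_force: [-2.9, -7.1, 7.9]
finger_gap: 0.1
grip_force: 4.7
```

Run:
```python
from h import *
s=sense();u=np.array([-.1478,.989])
print(s["time"],s["tool_pos"],s["ft_force"],s["tool_pos"][:2]@u)
a=snapshot("wrist");b=snapshot("scene")
g=a[:120,250].mean(1); print((np.where(abs(np.diff(g))>15)[0]).tolist())
cv2.imwrite("pics/w5.png",np.hstack([a[:300,120:520],cv2.resize(b[175:250,310:410],(400,300),interpolation=cv2.INTER_CUBIC)]))
```

```text
12.6 [548.22045093  91.8660194  131.4479125 ] [-2.89751031 -7.09199052  7.87098031] 9.828510539924238
[37, 38, 39, 40, 41, 68, 69]
```

View pics/w5.png

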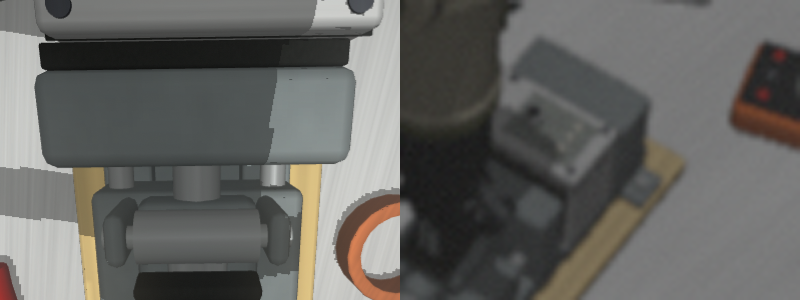

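Request:
step_arm(targets=[{"dp": [0.002,0,0],"angular": [0,0,0],"fingers": 1},{"dp": [0.004,0,0],"angular": [0,0,0],"fingers": 1},{"dp": [0.006,0,0],"angular": [0,0,0],"fingers": 1},{"dp": [0.008,0,0],"angular": [0,0,0],"fingers": 1},{"dp": [0.01,0,0],"angular": [0,0,0],"fingers": 1},{"dp": [0.012,0,0],"angular": [0,0,0],"fingers": 1},{"dp": [0.012,0,0],"angular": [0,0,0],"fingers": 1},{"dp": [0.012,0,0],"angular": [0,0,0],"fingers": 1}])

```text
time: 13.7
tool_pos: [548.8, 94.0, 132.0]
tcp_rot: [179.9, 0.2, 98.4]
ft_force: [-0.5, -8.5, 9.5]
finger_gap: -0.4
grip_force: 5.0
```

```bash
cat > chk.py <<'E'
from h import *
s=sense();u=np.array([-.1478,.989])
print(s["time"],s["tool_pos"],s["ft_force"],s["tool_pos"][:2]@u)
a=snapshot("wrist")
g=a[:120,250].mean(1).astype(int); i=60+np.argmax(abs(np.diff(g[60:82]))); print(g[i-4:i+6], i, end=' ')
d=abs(np.diff(g[60:82].astype(float)));print((d*np.arange(60,81)).sum()/d.sum())
E
python3 chk.py
python3 - <<'E'
import cv2,numpy as np
for f,x in(("pics/w4f.png",250),("pics/w5.png",130)):
    g=cv2.imread(f)[:120,x].mean(1);d=abs(np.diff(g[60:82]));print(f,(d*np.arange(60,81)).sum()/d.sum())
E
```

```text
13.7 [548.77506334  94.01888078 132.04818871] [-0.53300461 -8.50784827  9.46287687] 11.875718725426722
[23 22 21 19 18 56 62 67 73 75] 75 73.94520547945206
pics/w4f.png 68.10552763819096
pics/w5.png 69.05660377358492
```

Request:
step_arm(targets=[{"dp": [0.002,0,0],"angular": [0,0,0],"fingers": 1},{"dp": [0.004,0,0],"angular": [0,0,0],"fingers": 1},{"dp": [0.006,0,0],"angular": [0,0,0],"fingers": 1},{"dp": [0.008,0,0],"angular": [0,0,0],"fingers": 1},{"dp": [0.01,0,0],"angular": [0,0,0],"fingers": 1},{"dp": [0.01,0,0],"angular": [0,0,0],"fingers": 1},{"dp": [0.01,0,0],"angular": [0,0,0],"fingers": 1},{"dp": [0.01,0,0],"angular": [0,0,0],"fingers": 1}])

```text
time: 14.75
tool_pos: [548.8, 95.1, 132.2]
tcp_rot: [179.8, 0.3, 98.4]
ft_force: [-0.6, -11.9, 9.5]
finger_gap: 0.1
grip_force: 7.1
```

```bash
python3 chk.py
```

```text
14.75 [548.83592444  95.12399778 132.24910359] [ -0.63706493 -11.94180534   9.49608417] 12.959684176237019
[24 22 21 20 36 60 66 70 75 76] 79 76.89473684210526
```

Request:
step_arm(targets=[{"dp": [-0.003,0,-0.004],"angular": [0,0,0],"fingers": 1},{"dp": [-0.005,0,-0.009],"angular": [0,0,0],"fingers": 1},{"dp": [-0.006,0,-0.014],"angular": [0,0,0],"fingers": 1},{"dp": [-0.007,0,-0.02],"angular": [0,0,0],"fingers": 1},{"dp": [-0.01,0,-0.028],"angular": [0,0,0],"fingers": 1},{"dp": [-0.02,0,-0.04],"angular": [0,0,0],"fingers": 1},{"dp": [-0.05,0,-0.1],"angular": [0,0,0],"fingers": 1},{"dp": [-0.1,0,-0.2],"angular": [0,0,0],"fingers": 1}])

```text
time: 15.8
tool_pos: [549.5, 77.7, 170.8]
tcp_rot: [-179.9, -0.0, 98.5]
ft_force: [-0.2, -0.3, 0.3]
finger_gap: -0.3
grip_force: 0.0
```

Request:
step_arm(targets=[{"dp": [-0.05,0,-0.1],"angular": [0,0,0],"fingers": 0.5},{"dp": [-0.15,-0.05,-0.2],"angular": [0,0,0],"fingers": 0.5},{"dp": [-0.25,-0.1,-0.22],"angular": [0,0,0],"fingers": 0.5},{"dp": [-0.37,-0.154,-0.22],"angular": [0,0,0],"fingers": 0.5},{"dp": [-0.37,-0.154,-0.22],"angular": [0,0,0],"fingers": 0.5},{"dp": [-0.37,-0.154,-0.22],"angular": [0,0,0],"fingers": 0.5},{"dp": [-0.37,-0.154,-0.22],"angular": [0,0,0],"fingers": 0.5},{"dp": [-0.37,-0.154,-0.22],"angular": [0,0,0],"fingers": 0.5}])

```text
time: 16.8
tool_pos: [530.7, 0.8, 214.5]
tcp_rot: [-180.0, -0.0, 98.5]
ft_force: [0.2, 0.7, -0.8]
finger_gap: 42.8
grip_force: 0.0
```

Run:
```python
from h import *
s=sense();print(s["time"],s["tool_pos"],s["tcp_rot"],s["ft_force"],s["finger_gap"])
im=snapshot("wrist");cv2.imwrite("pics/w6.png",im)
sd=snapshot("side")
R={}
for c in("wrist","side"):
  for n,z in [("pad_top",136),("screw_axis",95),("knob_mid",110)]:
    r=pinpoint(c,n)
    if r: R[c,n]=ray(c,r[0]["at"]);print(c,n,r[0]["at"],round(r[0]["conf"],2),atz(c,r[0]["at"],z).round(1))
for n in("screw_axis","knob_mid","pad_top"):
    if ("wrist",n) in R and ("side",n) in R: print(n,tri([R["wrist",n],R["side",n]]))
```

```text
16.8 [530.69219579   0.82100939 214.47299906] [-1.79992248e+02 -7.36125001e-03  9.85099611e+01] [ 0.16629785  0.67287451 -0.81560225] 42.78795959701768
wrist pad_top [382.6, 95.9] 0.66 [547.9  88.6 136. ]
wrist knob_mid [310.7, 227.2] 0.77 [523.1  11.6 110. ]
side pad_top [309.8, 226.0] 0.63 [543.4  94.7 136. ]
side knob_mid [307.6, 256.1] 0.67 [525.3  12.8 110. ]
knob_mid (array([524.11308714,  11.80446829, 111.04088075]), [np.float64(1.0852780113725657), np.float64(1.0852780113724387)])
pad_top (array([544.83010103,  88.16731717, 142.04067238]), [np.float64(2.238507245697513), np.float64(2.238507245697365)])
```

View pics/w6.png

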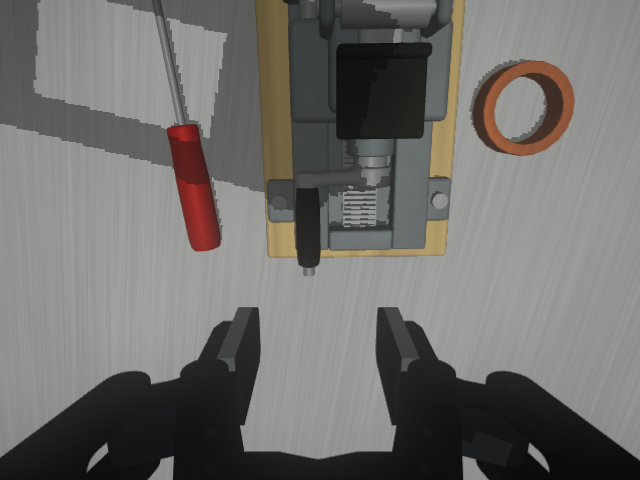

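Request:
step_arm(newtons=40, targets=[{"dp": [0.03,-0.012,0.15],"angular": [0,0,0],"fingers": 0.5},{"dp": [0.06,-0.025,0.35],"angular": [0,0,0],"fingers": 0.5},{"dp": [0.06,-0.025,0.5],"angular": [0,0,0],"fingers": 0.5},{"dp": [0.06,-0.025,0.58],"angular": [0,0,0],"fingers": 0.5},{"dp": [0.06,-0.025,0.6],"angular": [0,0,0],"fingers": 0.5},{"dp": [0.06,-0.025,0.6],"angular": [0,0,0],"fingers": 0.5},{"dp": [0.06,-0.025,0.6],"angular": [0,0,0],"fingers": 0.7},{"dp": [0.06,-0.025,0.6],"angular": [0,0,0],"fingers": 0.75}])

```text
time: 18.2
tool_pos: [524.6, 11.3, 95.5]
tcp_rot: [179.9, 0.0, 98.5]
ft_force: [-0.0, -0.1, 0.9]
finger_gap: 21.3
grip_force: 0.0
```

Run:
```python
from h import *
s=sense();print(s["time"],s["tool_pos"],s["ft_force"],s["finger_gap"])
im=snapshot("wrist");cv2.imwrite("pics/w7.png",im[:,120:520])
for n,z in (("knob_mid",113),("pad_top",136)):
  for r in pinpoint("wrist",n)[:1]: print(n,r["at"],r["conf"],atz("wrist",r["at"],z).round(1))
```

```text
18.2 [524.62944791  11.26295819  95.54195838] [-0.00508681 -0.07122333  0.89654044] 21.347573208707836
knob_mid [314.5, 343.4] 0.58 [521.1  14.2 113. ]
pad_top [471.4, 125.5] 0.56 [546.6  87.3 136. ]
```

View pics/w7.png

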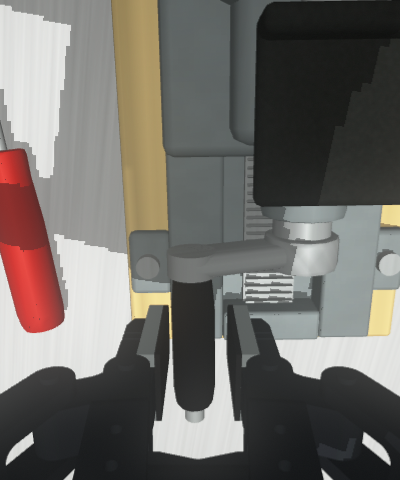

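Request:
step_arm(newtons=40, targets=[{"dp": [0,0,0],"angular": [0,0,0],"fingers": 1},{"dp": [0,0,0],"angular": [0,0,0],"fingers": 1},{"dp": [0,0,0],"angular": [0,0,0],"fingers": 1},{"dp": [0.001,0.011,-0.018],"angular": [0,0,0],"fingers": 1},{"dp": [0.002,0.024,-0.034],"angular": [0,0,0],"fingers": 1},{"dp": [0.003,0.0385,-0.049],"angular": [0,0,0],"fingers": 1},{"dp": [0.004,0.0545,-0.063],"angular": [0,0,0],"fingers": 1},{"dp": [0.005,0.072,-0.0745],"angular": [0,0,0],"fingers": 1}])

```text
time: 19.35
tool_pos: [530.4, 12.5, 106.4]
tcp_rot: [-179.0, 0.0, 98.5]
ft_force: [-36.1, -11.9, 17.0]
finger_gap: 13.2
grip_force: 43.6
```

Run:
```python
from h import *
s=sense();print(s["time"],s["tool_pos"],s["tcp_rot"],s["ft_force"],s["wrist_torque"],s["finger_gap"],s["grip_force"])
f=s["ft_force"];print("tool y",f@[.989,.148,0],"u",f@[-.148,.989,0],"up",f[2])
```

```text
19.35 [530.35913455  12.49767257 106.42955047] [-1.78954721e+02  4.53724784e-02  9.84712811e+01] [-36.12086725 -11.9266852   16.95350586] [-1.93661943  5.82206131  0.41615591] 13.202405861601122 43.562268912792206
tool y -37.488687120550104 u -6.449603307920643 up 16.95350585975336
```

Request:
step_arm(targets=[{"dp": [0,-0.01,0],"angular": [0,0,0],"fingers": 1},{"dp": [0,-0.02,0],"angular": [0,0,0],"fingers": 1},{"dp": [0,-0.024,-0.001],"angular": [0,0,0],"fingers": 1},{"dp": [0,-0.024,-0.001],"angular": [0,0,0],"fingers": 1},{"dp": [0,-0.024,-0.001],"angular": [0,0,0],"fingers": 1},{"dp": [0,-0.024,-0.001],"angular": [0,0,0],"fingers": 1},{"dp": [0,-0.024,-0.001],"angular": [0,0,0],"fingers": 1},{"dp": [0,-0.024,-0.001],"angular": [0,0,0],"fingers": 1}])

```text
time: 20.35
tool_pos: [530.0, 12.6, 107.5]
tcp_rot: [-179.6, 0.0, 98.5]
ft_force: [-10.0, -5.8, -2.0]
finger_gap: 13.2
grip_force: 39.8
```

```bash
cat > st.py <<'E'
from h import *
s=sense();print(s["time"],s["tool_pos"].round(1),s["tcp_rot"].round(1),s["wrist_torque"].round(2),round(s["finger_gap"],1),s["grip_force"])
f=s["ft_force"];d=s["tool_pos"]-[524.6,11.3,95.5]
F=np.array([f@[.989,.148,0],f[2]])
print("F tool y",F[0].round(1),"u",(f@[-.148,.989,0]).round(1),"up",F[1].round(1)," disp y",d@[.989,.148,0],"up",d[2])
E
python3 st.py
python3 - <<'E'
from h import *
snapshot("wrist")
for n,z in (("knob_mid",125),("screw_axis",95)):
  for r in pinpoint("wrist",n)[:1]: print(n,r["at"],r["conf"],atz("wrist",r["at"],z).round(1))
E
```

```text
20.35 [530.   12.6 107.5] [-179.6    0.    98.5] [-1.05  1.56  0.19] 13.2 39.812970757484436
F tool y -10.7 u -4.3 up -2.0  disp y 5.516803756450026 up 12.032661575392382
knob_mid [317.4, 345.4] 0.83 [528.   14.7 125. ]
```

Request:
step_arm(targets=[{"dp": [0,0.013,-0.011],"angular": [0,0,0],"fingers": 1},{"dp": [0.001,0.0275,-0.0215],"angular": [0,0,0],"fingers": 1},{"dp": [0.001,0.0425,-0.03],"angular": [0,0,0],"fingers": 1},{"dp": [0.002,0.058,-0.038],"angular": [0,0,0],"fingers": 1},{"dp": [0.002,0.0745,-0.044],"angular": [0,0,0],"fingers": 1},{"dp": [0.003,0.0915,-0.0485],"angular": [0,0,0],"fingers": 1},{"dp": [0.003,0.0915,-0.0485],"angular": [0,0,0],"fingers": 1},{"dp": [0.003,0.0915,-0.0485],"angular": [0,0,0],"fingers": 1}])

```text
time: 21.5
tool_pos: [549.2, 16.1, 119.9]
tcp_rot: [-179.7, 0.1, 98.5]
ft_force: [-16.1, -5.3, 14.7]
finger_gap: 13.3
grip_force: 41.8
```

```bash
python3 st.py
```

```text
21.5 [549.2  16.1 119.9] [-1.797e+02  1.000e-01  9.850e+01] [-0.72  2.52  0.13] 13.3 41.828632950782776
F tool y -16.7 u -2.9 up 14.7  disp y 25.026200277772713 up 24.444752126704387
```

Request:
step_arm(targets=[{"dp": [0,0.004,-0.004],"angular": [0,0,0],"fingers": 1},{"dp": [0,0.008,-0.008],"angular": [0,0,0],"fingers": 1},{"dp": [0,0.012,-0.011],"angular": [0,0,0],"fingers": 1},{"dp": [0,0.017,-0.014],"angular": [0,0,0],"fingers": 1},{"dp": [0,0.017,-0.014],"angular": [0,0,0],"fingers": 1},{"dp": [0,0.017,-0.014],"angular": [0,0,0],"fingers": 1},{"dp": [0,0.017,-0.014],"angular": [0,0,0],"fingers": 1},{"dp": [0,0.017,-0.014],"angular": [0,0,0],"fingers": 1}])

```text
time: 22.5
tool_pos: [551.6, 16.7, 121.0]
tcp_rot: [-179.6, 0.0, 98.5]
ft_force: [-13.4, -4.8, 5.2]
finger_gap: 13.6
grip_force: 40.7
```

```bash
python3 st.py
```

```text
22.5 [551.6  16.7 121. ] [-179.6    0.    98.5] [-0.7   2.16  0.2 ] 13.6 40.716102719306946
F tool y -14.0 u -2.8 up 5.2  disp y 27.451932387589146 up 25.462515009035286
```

Request:
step_arm(targets=[{"dp": [0,0.005,-0.003],"angular": [0,0,0],"fingers": 1},{"dp": [0,0.01,-0.005],"angular": [0,0,0],"fingers": 1},{"dp": [0,0.015,-0.007],"angular": [0,0,0],"fingers": 1},{"dp": [0,0.019,-0.008],"angular": [0,0,0],"fingers": 1},{"dp": [0,0.022,-0.009],"angular": [0,0,0],"fingers": 1},{"dp": [0,0.022,-0.009],"angular": [0,0,0],"fingers": 1},{"dp": [0,0.022,-0.009],"angular": [0,0,0],"fingers": 1},{"dp": [0,0.022,-0.009],"angular": [0,0,0],"fingers": 1}])

```text
time: 23.5
tool_pos: [555.3, 17.4, 121.8]
tcp_rot: [-179.5, 0.0, 98.5]
ft_force: [-13.5, -4.6, 1.1]
finger_gap: 13.4
grip_force: 40.3
```

```bash
python3 st.py
```

```text
23.5 [555.3  17.4 121.8] [-179.5    0.    98.5] [-0.7   2.02  0.19] 13.4 40.27143895626068
F tool y -14.1 u -2.5 up 1.1  disp y 31.2390142140989 up 26.311256337121335
```

Request:
step_arm(targets=[{"dp": [0,-0.006,0],"angular": [0,0,0],"fingers": 1},{"dp": [0,-0.012,0],"angular": [0,0,0],"fingers": 1},{"dp": [0,-0.016,0],"angular": [0,0,0],"fingers": 1},{"dp": [0,-0.016,0],"angular": [0,0,0],"fingers": 1},{"dp": [0,-0.016,0],"angular": [0,0,0],"fingers": 1},{"dp": [0,-0.016,0],"angular": [0,0,0],"fingers": 1},{"dp": [0,-0.016,0],"angular": [0,0,0],"fingers": 1},{"dp": [0,-0.016,0],"angular": [0,0,0],"fingers": 1}])

```text
time: 24.5
tool_pos: [554.9, 17.7, 122.7]
tcp_rot: [-179.9, -0.0, 98.5]
ft_force: [-0.2, -3.9, -25.4]
finger_gap: 13.2
grip_force: 39.0
```

```bash
python3 st.py
```

```text
24.5 [554.9  17.7 122.7] [-179.9   -0.    98.5] [-0.74 -0.1   0.1 ] 13.2 39.012651443481445
F tool y -0.7 u -3.8 up -25.4  disp y 30.877190446131436 up 27.196991255407042
```

Request:
step_arm(targets=[{"dp": [0,-0.016,0.01],"angular": [0,0,0],"fingers": 0.9},{"dp": [0,-0.016,0.01],"angular": [0,0,0],"fingers": 0.7},{"dp": [0,-0.016,0.01],"angular": [0,0,0],"fingers": 0.6},{"dp": [0,-0.016,0.01],"angular": [0,0,0],"fingers": 0.6},{"dp": [0,-0.016,-0.1],"angular": [0,0,0],"fingers": 0.6},{"dp": [-0.05,-0.016,-0.3],"angular": [0,0,0],"fingers": 0.6},{"dp": [-0.1,-0.016,-0.5],"angular": [0,0,0],"fingers": 0.6},{"dp": [-0.1,-0.016,-0.5],"angular": [0,0,0],"fingers": 0.6}])

```text
time: 25.5
tool_pos: [558.5, -3.2, 229.5]
tcp_rot: [179.5, 0.1, 98.4]
ft_force: [0.4, -0.3, 0.5]
finger_gap: 34.0
grip_force: 0.0
```

```bash
python3 st.py
python3 - <<'E'
from h import *
a=snapshot("wrist");b=snapshot("side")
cv2.imwrite("pics/w8.png",np.hstack([cv2.resize(a,(400,300),interpolation=cv2.INTER_AREA),cv2.resize(b[160:310,220:420],(400,300),interpolation=cv2.INTER_CUBIC)]))
for n,z in (("knob_mid",135),("pad_top",136)):
  for r in pinpoint("wrist",n)[:1]: print(n,r["at"],r["conf"],atz("wrist",r["at"],z).round(1))
E
```

```text
25.5 [558.5  -3.2 229.5] [1.795e+02 1.000e-01 9.840e+01] [ 0.03 -0.01 -0.03] 34.0 0.0
F tool y 0.3 u -0.3 up 0.5  disp y 31.38043732204878 up 134.01803847843166
knob_mid [313.0, 216.7] 0.76 [548.   18.9 135. ]
pad_top [325.1, 84.5] 0.8 [543.8  87.5 136. ]
```

View pics/w8.png

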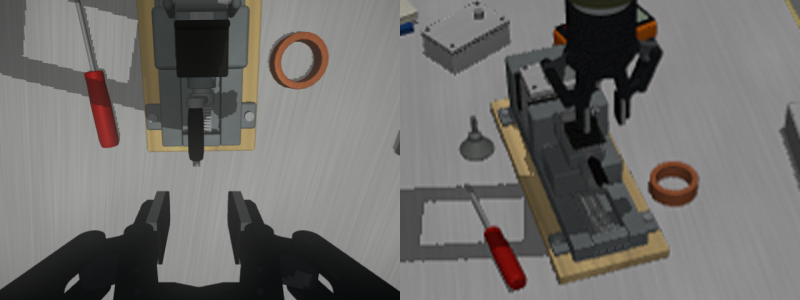

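```bash
python3 -c "
from bench import *
print(hand_in())"
```

```text
the job is handed in; nothing more can be done
None
```

I clamped the enclosure and handed the job in. The last reading while winding was about 14 N at the knob, which puts the clamping force at roughly 100–115 N. That force is inferred from the wrist reading, because the hand-in reported no verdict and I had no pictures left for a final close look at the liners.

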